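Pack the stamp away and hook its case shut

TASK

Stand the loose wooden rubber stamp upright in the empty slot of the open stamp case. Then close the case: with the lid tilted, hook the lid's tongue under the case's overhanging ledge, swing the lid down without letting it drop until it lies flat and fully home, and let go. Leave the other stamps, the ink pad and the pots where they are.

Things in the scene. Friction and masses are not known exactly. Their poses are not given: they have to be found in the camera images.
- case: Open wooden stamp case fixed on the table, 210 (x) x 154 (y) x 91 mm high. Origin: centre of its underside; x runs from the ledge end (-x, nearer the robot) to the far end, z up. Floor 8 mm thick. Side walls 8 mm thick; their tops, at z = 72 mm, are the seat the lid lies on. Inside, three slots side by side (centres y = -48, 0, 48 mm, 42 mm wide, x -81 to 81 mm), parted by strips 10 mm high.
- ledge (a point): Middle of the ledge's free lower edge: x = -79, y = 0, z = 85 mm in the case's frame, 13 mm above the seat. The ledge is 6 mm thick (top z = 91 mm) and overhangs 16 mm from the end wall's inner face at x = -95 mm. Cheeks below it leave a mouth 102 mm wide in y for the lid's tongue. The seat shelf under it reaches to x = -81 mm.
- upstand (a point): Middle of the top inner edge of the far end's low upstand: x = 95, y = 0, z = 81 mm in the case's frame, 9 mm above the seat. The lid's far edge comes down inside it, on a seat shelf from x = 81 to 95 mm.
- slot: Thin cork liner in the one empty slot; which of the three varies. Origin: centre of the stamp's place, on the case floor (8 mm above the table), at case x = 10 mm; axes parallel to the case's. The other slots hold stamps of the same kind, standing at the same x, their x along the case's, 14 mm apart.
- stamp_mid (a point): Loose wooden stamp, upright on the table on its rubber face, 60 mm tall, about 80 g. Point: centre of its grip head, 45 mm above its underside. Head 34 x 34 mm (30 to 60 mm up), neck 22 (x) x 34 (y) mm (16 to 30 mm up), base 56 (x) x 34 (y) x 16 mm. z up. Goes in the slot with its x along the case's x, either way round.
- lid: Wooden lid, about 220 g, flat on the table, grip up. 184 mm long (x): plate 154 mm wide, 9 mm thick, x -70 to 92 mm; tongue at the -x end 22 mm long, 90 mm wide, 5 mm thick, flush with the underside. Origin: underside, middle of length and width. Seated: axes along the case's, origin on the case's axis 72 mm up, 6 mm play in x. The tongue enters fully at tilts of 0.06 to 0.35 rad (far end up).
- lid_grip (a point): Point inside the lid's grip block at lid x = +6 mm, y = 0, 30 mm above the underside. The block is 20 mm (along lid x) x 64 mm (along lid y), from 9 to 45 mm above the underside: pinch it across its 20 mm thickness, from above.
- lid_tip (a point): Middle of the tongue's end edge, on the lid's underside: x = -92 mm in the lid's frame, same axes.
- lid_far (a point): Middle of the lid's opposite end edge, on its underside: x = +92 mm in the lid's frame, same axes.
- stored_a_mid (a point): Head centre of a stamp already stored in the case (same shape as the loose one). Leave alone.
- stored_b_mid (a point): Head centre of the other stored stamp. Leave alone.
- stamp: The loose stamp again: origin at the centre of its underside.
- inkpad: Flat grey plastic ink pad with a black lid, 75 x 110 x 20 mm, origin under its centre. Bystander.
- pot_a: Small lidded pot, 52 mm across, 42 mm tall, origin under its centre. Bystander.
- pot_b: Another such pot. Bystander.
Mind the look-alikes: they are no part of the job. Leave any red look-alike of the lid alone. What is shaped like the stamp but blue is not meant.

How it is judged:
By the outcome, as a careful person would: the job done as asked, in the order asked, and still so for the second after the job is handed in, with the robot touching nothing.
It also fails if it takes over 61 s, if anything falls off the work surface, if the arm or the gripper's body presses on something with over 40 N, if the wrist force passes 120 N, or if a joint passes its speed limit or range.

ROBOT

A 6-joint arm with a two-finger parallel gripper is mounted at the origin on the work surface. World frame = base frame: x ahead of the robot, y to its left, z up, the work surface at z = 0. Lengths are in mm, angles in rad, forces in N, time in s.
With the tool pointing down it reaches from about 350 to 775 mm from the base axis. Payload 7.3 kg.
Tool frame: the origin (TCP) lies at the very end of the fingers, on their centre line; the grasp point (between the pads) lies 19 mm behind it (bot.grip_depth is the distance from the TCP to the grasp point, in mm); z points along the fingers, y is the line along which they close (so a half turn about z gives the same grasp; the last joint's range is limited). The gripper opens to 92 mm and grips with 3 to 60 N. Pads are 19 mm wide; open, the fingers measure 130 mm over their backs; the gripper's body (75 mm by 190 mm) begins 47 mm behind the grasp point.
Start: joints at [0.971, 0.342, 1.524, -0, 1.275, -0.146], TCP at [230.141, 471.89, 226.741] pointing down, gripper open.
Joint ranges: [-2.53, 2.53], [-0.77, 2.02], [0.04, 2.7], [-1, 4.14], [0.28, 2.66], [-3.11, 3.11]. Speed limits (rad/s): [2.57, 2.57, 3.14, 3.14, 3.14, 3.14].

INTERFACE

Orientations are given as a unit quaternion [x, y, z, w].
In Python, from plant import bot, get_image, camera_model, look_for gives the robot as it stands. Calls block until the motion is done:
- bot.movep(position, orientation): joint-space move of the TCP to a pose.
- bot.servo_line(position, frame=None, velocity=150): straight line of the TCP; frame=None keeps the orientation; velocity is the mean speed in mm/s.
- bot.set_joints(angles): joint-space move.
- bot.command_gripper(opening, grip_force=None): finger opening in mm; grip_force is the grip in N (None keeps the last); returns when the fingers have stopped.
- bot.pause(seconds).
- bot.solve_ik(position, orientation): joint angles nearest the present ones, or None.
- bot.state(): the state.
- get_image(name): name is "scene" or "top" or "wrist"; returns the picture (384x512x3 uint8, red, green, blue); there is no depth.
- camera_model(name): a dict with "intrinsics" (3x3 intrinsics, pixels), "xyz" and "rotation" of the camera in the world. Camera axes: x right, y up, looking along -z (the intrinsics and any distortion apply to the point x, -y, -z); pixel columns grow to the right and rows downward; lengths in mm; the calibration is good to about 2 mm. A picture is of the moment at which its call begins: read the wrist's pose just before it. camera_model takes no time and is no camera call; for the wrist camera it gives the pose at the moment of the call.
A pose or a line that the arm cannot do raises bot.MotionError and nothing moves.
- bot.job_done(): hands the job in; it is judged then, once.
Trained networks look in the newest picture that a camera, given by its name, has taken for a name from the list of things; names that differ only in an ending like _2 or _b are one class to them, and where a whole thing is asked for, a point or a joint stands for the part that bears it (a point fixed in the world has none). Each returns a list of dicts, best first, with "score" (0 to 1); they miss things now and then, are a little off and sometimes report something else, mostly with a low value. They report only what shows in the picture. A call takes as long as a camera call. They do not tell look-alikes from the thing itself.
- look_for(label, camera): "rect" ([left, top, right, bottom] in pixels, round what is visible of it).
The state is a dict: "time": time; "joints": joint angles; "joint_vel": joint speeds; "joint_efforts": joint torques, N m; "tcp_pos": TCP position; "tcp_rot": TCP orientation; "ft_force": force on the tool from outside, world axes, zero at the start; "torque": the same for the moment, N m; "width": finger opening in mm; "gripper_force": force on a finger pad.
Only numpy, scipy, OpenCV 4.12 (cv2) and the standard library are available. Lean on these libraries where they do the work, as an engineer would, in place of code of your own. Each camera call takes 0.05 s, during which the arm holds its last target. There are 200 camera calls.

## Working session

There is one attempt and no reset: what is moved stays moved. The work goes in short steps, each a Python script; the robot and the scene stay as the last script left them, time stands still between calls to the robot, and variables do not carry over. Pictures are saved under pics/ and viewed, at most 10 in all, crops included, and the job is handed in when it is done.

```bash
ls; mkdir -p pics; python3 - <<'E'
from plant import bot, get_image, camera_model, look_for
import cv2, numpy as np
ims=[]
for c in ("scene","top"):
    im=get_image(c); cv2.imwrite(f"pics/{c}0.png",im[:,:,::-1]); 
    m=camera_model(c); print(c,{k:np.round(np.array(v,dtype=float),3).tolist() if not isinstance(v,(str,type(None))) else v for k,v in m.items()})
    for l in ("case","slot","stamp","stamp_mid","lid","lid_grip","lid_tip","lid_far","ledge","upstand","stored_a_mid","inkpad","pot_a"):
        print(l,[(np.round(d["rect"]).astype(int).tolist(),round(d["score"],2)) for d in look_for(l,c)][:5])
print(bot.state()["time"])
a=cv2.imread("pics/top0.png"); cv2.imwrite("pics/top0b.png",cv2.resize(a,(800,600),interpolation=cv2.INTER_CUBIC))
E
```

```text
pics
scene {'intrinsics': [[356.3, 0.0, 262.04], [0.0, 356.3, 189.407], [0.0, 0.0, 1.0]], 'xyz': [1031.175, 182.366, 976.651], 'rotation': [0.135, 0.235, 0.84, 0.47]}
case []
slot [([282, 188, 309, 218], 0.6)]
stamp [([404, 236, 424, 260], 0.83), ([363, 218, 390, 243], 0.76)]
stamp_mid [([367, 220, 386, 244], 0.72), ([404, 237, 423, 256], 0.7)]
lid [([135, 92, 200, 136], 0.95), ([182, 127, 244, 178], 0.76), ([283, 190, 308, 215], 0.6)]
lid_grip [([184, 131, 242, 177], 0.88), ([138, 92, 198, 138], 0.57), ([332, 279, 379, 331], 0.17)]
lid_tip [([135, 93, 195, 137], 0.85), ([186, 129, 244, 180], 0.8)]
lid_far [([185, 128, 242, 177], 0.91), ([135, 94, 196, 136], 0.84)]
ledge [([249, 150, 330, 239], 0.89)]
upstand [([246, 151, 333, 238], 0.86)]
stored_a_mid [([277, 185, 295, 208], 0.64), ([332, 278, 382, 332], 0.39)]
inkpad [([331, 280, 379, 332], 0.93), ([246, 149, 332, 239], 0.5)]
pot_a [([161, 185, 176, 202], 0.76), ([186, 205, 204, 225], 0.57)]
top {'intrinsics': [[423.327, 0.0, 265.555], [0.0, 423.327, 189.208], [0.0, 0.0, 1.0]], 'xyz': [272.864, -117.23, 1358.483], 'rotation': [0.08, -0.075, -0.689, 0.717]}
case [([215, 165, 276, 245], 0.57)]
slot [([219, 182, 244, 228], 0.86)]
stamp [([114, 207, 130, 228], 0.78), ([147, 212, 166, 223], 0.53)]
stamp_mid [([114, 207, 133, 227], 0.82), ([149, 211, 167, 223], 0.51)]
lid [([386, 207, 448, 275], 0.97), ([308, 190, 368, 255], 0.93)]
lid_grip []
lid_tip [([309, 187, 371, 251], 0.93), ([386, 204, 445, 272], 0.86), ([134, 136, 173, 163], 0.48), ([111, 208, 131, 226], 0.16)]
lid_far [([310, 194, 364, 253], 0.95), ([386, 205, 449, 272], 0.92)]
ledge [([213, 166, 278, 245], 0.88), ([341, 146, 353, 161], 0.16)]
upstand [([216, 168, 274, 244], 0.59)]
stored_a_mid [([223, 180, 241, 228], 0.6), ([241, 198, 253, 214], 0.45)]
inkpad [([133, 133, 175, 164], 0.7), ([314, 191, 369, 253], 0.36)]
pot_a [([339, 147, 354, 161], 0.51)]
1.4
```

View pics/top0b.png

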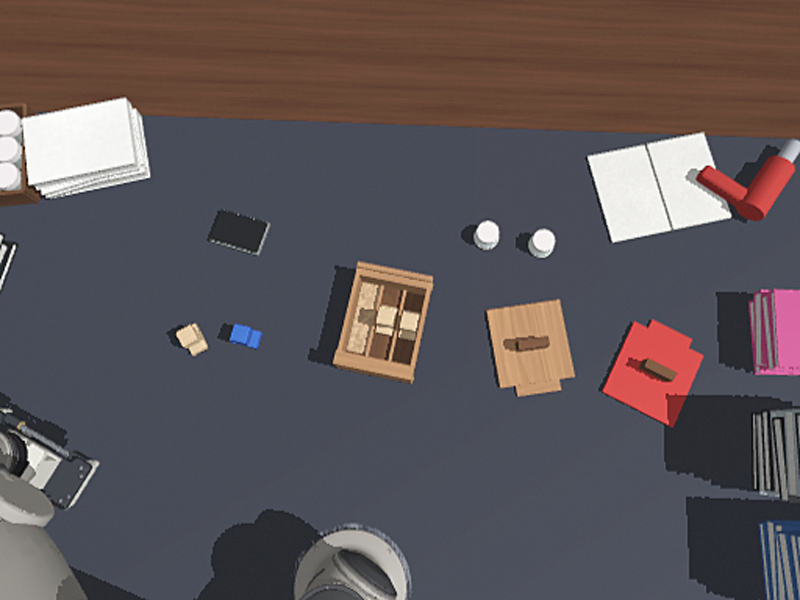

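View pics/scene0.png

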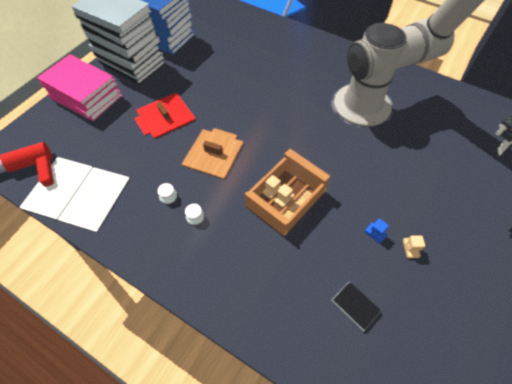

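The wooden stamp is at top px (122,217), with its blue look-alike at (157,215). The wooden lid is at (340,222), with the red one at (417,240). The case is at (245,206), and its empty corked slot is the left one (+y). The wooden ones fit the description because look-alikes are red or blue. I'll confirm this with wrist close-ups.

```bash
cat > h.py <<'E'
from plant import bot, get_image, camera_model, look_for
import cv2, numpy as np
from scipy.spatial.transform import Rotation as R
from scipy.optimize import least_squares
def down(yaw, tilt=0):   # tool x along yaw, tool z down
    x=np.array([np.cos(yaw),np.sin(yaw),0]); z=np.array([0,0,-1.])
    return R.from_matrix(np.c_[x,np.cross(z,x),z])
def ray(m,px):
    K=np.array(m["intrinsics"]); d=np.linalg.solve(K,[px[0],px[1],1.])
    return R.from_quat(m["rotation"]).apply([d[0],-d[1],-d[2]*1.0])
def at_z(m,px,z):
    o=np.array(m["xyz"]); d=ray(m,px); return o+d*(z-o[2])/d[2]
def project(m,P):
    p=R.from_quat(m["rotation"]).inv().apply(np.atleast_2d(P)-np.array(m["xyz"]))
    K=np.array(m["intrinsics"]); q=np.c_[p[:,0],-p[:,1],-p[:,2]]@K.T
    return q[:,:2]/q[:,2:]
E
python3 - <<'E'
from h import *
import json
t=camera_model("top")
s=at_z(t,(122,217),30); c=at_z(t,(245,206),72); l=at_z(t,(339,222),9)
print("stamp",s,"case",c,"lid",l)
st=bot.state(); Rt=R.from_quat(st["tcp_rot"]); print("startx",Rt.as_matrix().round(2).tolist())
w=camera_model("wrist"); print(w)
oc=Rt.inv().apply(np.array(w["xyz"])-st["tcp_pos"]); Rc=Rt.inv()*R.from_quat(w["rotation"])
ax=Rc.apply([0,0,-1]); print("cam in tool",oc,ax)
J=st["joints"][0]; yaw0=np.arctan2(*Rt.as_matrix()[[1,0],0])
for n,g,h in (("stamp",s,200),("case",c,330),("lid",l,330)):
    g=g.copy()
    az=np.arctan2(g[1],g[0])
    Rw=down(yaw0-1.117+az); a=Rw.apply(ax); o=Rw.apply(oc)
    k=(h+o[2]-g[2])/-a[2]
    p=np.r_[(g-o-a*k)[:2],h]
    print(n,p, np.hypot(*p[:2]))
    try: bot.movep(p,Rw.as_quat())
    except bot.MotionError as e: print(e); continue
    m=camera_model("wrist"); im=get_image("wrist"); cv2.imwrite(f"pics/w_{n}.png",im[:,:,::-1])
    json.dump({k:np.array(v).tolist() for k,v in m.items()},open(f"w_{n}.json","w"))
    cv2.imwrite(f"pics/w_{n}_b.png",cv2.resize(im[:,:,::-1],(800,600),interpolation=cv2.INTER_CUBIC))
print(bot.state()["time"])
E
```

```text
stamp [462.61515636 349.29116192  30.        ] case [505.77194478 -41.32997824  72.        ] lid [ 476.94231014 -341.78381175    9.        ]
startx [[-0.9, 0.44, 0.0], [0.44, 0.9, 0.0], [-0.0, 0.0, -1.0]]
{'intrinsics': array([[281.13958872,   0.        , 255.7081713 ],
       [  0.        , 281.13958872, 190.08684159],
       [  0.        ,   0.        ,   1.        ]]), 'xyz': array([172.62788074, 500.48318111, 383.61167703]), 'rotation': array([-0.10485947, -0.06493733,  0.52535473,  0.84189669])}
cam in tool [  64.20547628    0.51319268 -156.87731923] [-0.24477278 -0.0012231   0.9695797 ]
stamp [451.49782858 363.84702091 200.        ] 579.8576927451362
case [509.08180709  -0.93402285 330.        ] 509.08266392353573
lid [ 509.88700271 -295.96178449  330.        ] 589.5575743022969
5.1167
```

View pics/w_stamp_b.png

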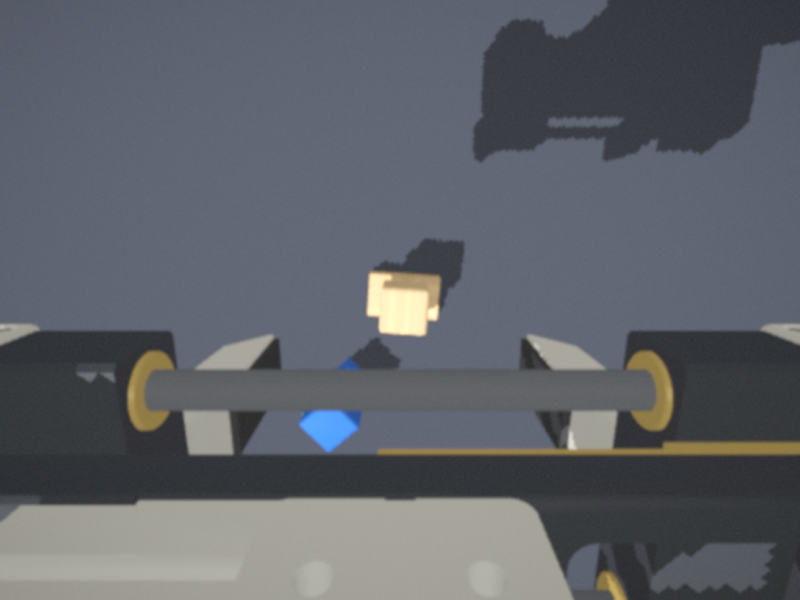

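View pics/w_case_b.png

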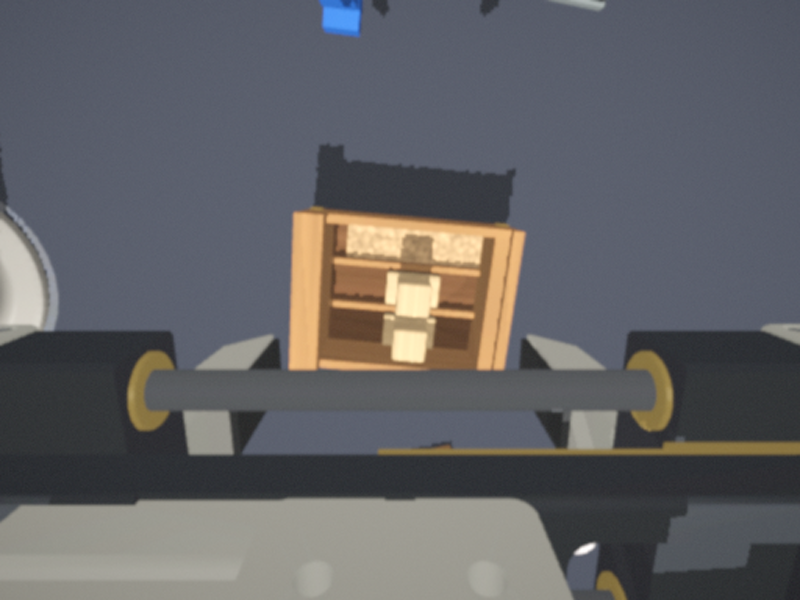

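View pics/w_lid_b.png

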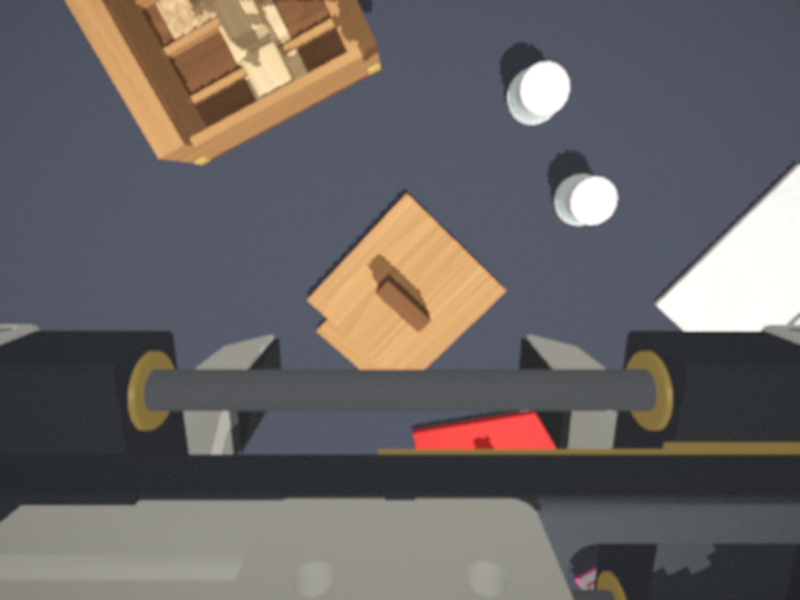

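The stamp close-up (800-px frame) shows the wooden stamp at (404,302), clearly apart from the blue one at (330,415). The case spans (290–525, 210–370), with the cork slot on its +y side, the ledge at left (near the robot) and the stored stamps at (413,292) and (408,338). The wooden lid is at (405,290), tongue lower left, grip at (403,305); the red one is below it. I'll fit the poses by silhouette.

```bash
cat > fit.py <<'E'
from h import *
import json
from scipy.optimize import minimize
def box(x0,x1,y0,y1,z0,z1): return np.array([[x,y,z] for x in (x0,x1) for y in (y0,y1) for z in (z0,z1)],float)
MODELS={"stamp":[box(-28,28,-17,17,0,16),box(-11,11,-17,17,16,30),box(-17,17,-17,17,30,60)],
"case":[box(-105,105,-77,77,0,72),box(-105,-79,-77,77,72,91),box(95,105,-77,77,72,81)],
"lid":[box(-70,92,-77,77,0,9),box(-92,-70,-45,45,0,5),box(-4,16,-32,32,9,45)]}
S=4
def sil(m,boxes,x,y,yaw,shape):
    o=np.zeros((shape[0]*S,shape[1]*S),np.uint8); Rz=R.from_euler('z',yaw)
    for b in boxes:
        p=project(m,Rz.apply(b)+[x,y,0]); h=cv2.convexHull(((p+.5)*S*16).astype(np.int32))
        cv2.fillConvexPoly(o,h,255,shift=4)
    return cv2.resize(o,(shape[1],shape[0]),interpolation=cv2.INTER_AREA)/255.
def fit(name,m,im,p0,rowmax=None,yaws=(0,),thr=12):
    a=im.astype(int); mask=((a[:,:,0]-a[:,:,2])>thr).astype(np.uint8)
    s0=sil(m,MODELS[name],*p0[:2],p0[2],mask.shape)
    roi=cv2.dilate((s0>0).astype(np.uint8),np.ones((25,25)))
    if rowmax: mask[rowmax:]=0; roi[rowmax:]=0
    # keep largest component in roi
    n,lab,st,_=cv2.connectedComponentsWithStats(mask*roi); k=1+np.argmax(st[1:,4]); mask=cv2.morphologyEx((lab==k).astype(np.uint8),cv2.MORPH_CLOSE,np.ones((9,9)))
    soft=mask.astype(float)
    f=lambda q:np.sum(((sil(m,MODELS[name],q[0]*10,q[1]*10,q[2]/5,mask.shape)-soft)**2)*(roi>0))
    best=None
    for y in yaws:
        q0=np.array([p0[0]/10,p0[1]/10,y*5])
        r=minimize(f,q0,method="Nelder-Mead",options=dict(initial_simplex=[q0,q0+[1,0,0],q0+[0,1,0],q0+[0,0,1]],xatol=.005,fatol=.05,maxiter=250))
        if best is None or r.fun<best.fun: best=r
    q=best.x; return np.round([q[0]*10,q[1]*10,q[2]/5],4),round(best.fun,1),int(mask.sum())
E
python3 - <<'E'
from fit import *
G={"stamp":(462,349),"case":(506,-41),"lid":(477,-342)}
top=cv2.imread("pics/top0.png")[:,:,::-1]; sc=cv2.imread("pics/scene0.png")[:,:,::-1]
for n,g in G.items():
    ys=np.arange(-1.5,1.6,.5) if n=="stamp" else (-.3,.0,.3)
    w=cv2.imread(f"pics/w_{n}.png")[:,:,::-1]; m=json.load(open(f"w_{n}.json"))
    print(n,"wrist",*fit(n,m,w,(*g,0),rowmax=210 if n!="stamp" else 212,yaws=ys))
    print(n,"top",*fit(n,camera_model("top"),top,(*g,0),yaws=ys))
    print(n,"scene",*fit(n,camera_model("scene"),sc,(*g,0),yaws=ys))
E
```

```text
stamp wrist [465.5004 349.8484   0.5875] 72.5 1671
stamp top [466.9791 350.477    0.5856] 7.2 272
stamp scene [464.2658 349.5554   0.6018] 22.3 449
case wrist [ 5.092792e+02 -4.154600e+01 -1.696000e-01] 103.9 10573
case top [ 5.113414e+02 -4.185610e+01 -1.683000e-01] 34.3 3599
case scene [ 5.068588e+02 -4.348200e+01 -1.768000e-01] 93.0 4238
lid wrist [ 4.767976e+02 -3.412234e+02  1.875000e-01] 124.6 6723
lid top [ 4.762459e+02 -3.438487e+02  1.892000e-01] 46.0 2708
lid scene [ 4.728697e+02 -3.431264e+02  1.735000e-01] 126.9 2118
```

The three cameras agree to about 2 mm. The slot is too near the side wall for fingers across y, so I'll grip the stamp's head along its x axis.

```bash
python3 - <<'E'
from h import *
gd=bot.grip_depth
sx,sy,syaw=465.5,350,.588; cx,cy,cyaw=509.3,-42.0,-.17
f=lambda:np.round(bot.state()["ft_force"],1)
q=down(syaw+np.pi/2).as_quat(); h=46-gd
bot.command_gripper(62)
bot.movep([sx,sy,130],q); bot.servo_line([sx,sy,h],velocity=120)
print("open",f()); bot.command_gripper(25,grip_force=25); s=bot.state(); print("w",s["width"],s["gripper_force"],f())
bot.servo_line([sx,sy,200],velocity=200); s=bot.state(); print("lifted",s["width"],f())
g=R.from_euler('z',cyaw).apply([10,48,0])+[cx,cy,0]; print(g)
q=down(cyaw+np.pi/2).as_quat()
bot.movep([*g[:2],200],q); f0=f()
bot.servo_line([*g[:2],h+8+8],velocity=120); print(f0,f())
for z in (5,3,2,1,0.3):
    bot.servo_line([*g[:2],h+8+z],velocity=20); print(z,f())
    if f()[2]-f0[2]>3: break
bot.command_gripper(50); print(f())
bot.servo_line([*g[:2],200],velocity=150)
im=get_image("wrist"); cv2.imwrite("pics/w_placed0.png",im[:,:,::-1])
bot.movep([509,-1,300],down(1.57).as_quat())
import json
m=camera_model("wrist"); im=get_image("wrist")
json.dump({k:np.array(v).tolist() for k,v in m.items()},open("w_placed.json","w"))
cv2.imwrite("pics/w_placed.png",im[:,:,::-1]); cv2.imwrite("pics/w_placed_b.png",cv2.resize(im[90:220,150:400,::-1],(800,416),interpolation=cv2.INTER_CUBIC))
print(bot.state()["time"])
E
```

```text
open [-0.6 -0.8  0.3]
w 33.73417169155951 24.981427788734436 [-0.6 -0.1  1.9]
lifted 34.00390721232269 [-0.9 -0.  -1.3]
[527.27660042   3.61624532   0.        ]
[ 0.2 -0.5 -0.8] [ 0.8  0.6 -0.3]
5 [ 0.2 -0.  -0.5]
3 [ 0.2  0.4 -0.4]
2 [ 0.4  0.2 -0.2]
1 [-0.3  0.4 -0.6]
0.3 [ 0.2 -0.5  0.6]
[-0.2 -0.1 -0.4]
17.25
```

View pics/w_placed_b.png

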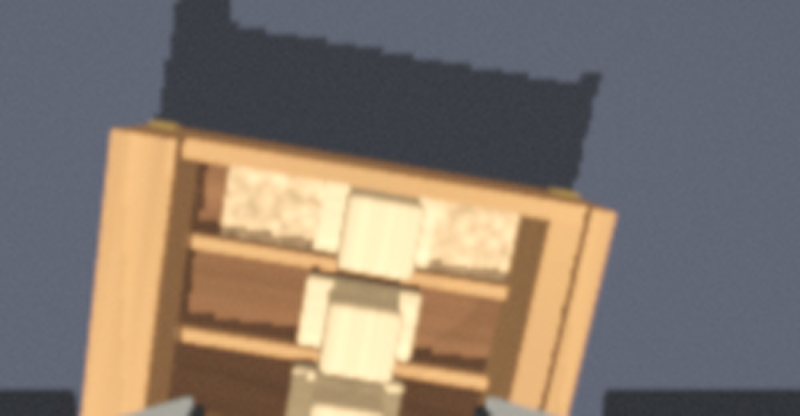

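The stamp stands upright in the slot, in line with the stored ones: head at crop px (380,237) against the neighbour's (358,343). Next I'll refit the case and take one unobstructed look at the lid before grasping it.

```bash
python3 - <<'E'
from fit import *
m=json.load(open("w_placed.json")); im=cv2.imread("pics/w_placed.png")[:,:,::-1]
print("case",*fit("case",m,im,(509,-42,0),rowmax=210,yaws=(-.17,)))
lx,ly,lyaw=476.5,-342,.188
yaw=lyaw+np.pi/2; q=down(yaw)
# place TCP so that the lid centre shows near (256,110)
bot.movep([lx,ly-20,300],q.as_quat()) if False else None
st=bot.state(); w=camera_model("wrist"); Rt=R.from_quat(st["tcp_rot"])
o=q.apply(Rt.inv().apply(np.array(w["xyz"])-st["tcp_pos"])); d=q.apply(Rt.inv().apply(ray(w,(256,115))))
H=300; k=(H+o[2]-9)/-d[2]; p=np.r_[(np.array([lx,ly,0])-o-d*k)[:2],H]; print(p)
bot.movep(p,q.as_quat())
m=camera_model("wrist"); im=get_image("wrist"); cv2.imwrite("pics/w_lid2.png",im[:,:,::-1])
print("lid",*fit("lid",m,im,(lx,ly,0),rowmax=208,yaws=(lyaw,)),bot.state()["time"])
E
```

```text
case [ 5.09226e+02 -4.16456e+01 -1.69600e-01] 99.0 11326
[ 488.17036979 -412.21951879  300.        ]
lid [ 4.755327e+02 -3.426271e+02  1.886000e-01] 342.2 12229 18.825
```

View pics/w_lid2.png

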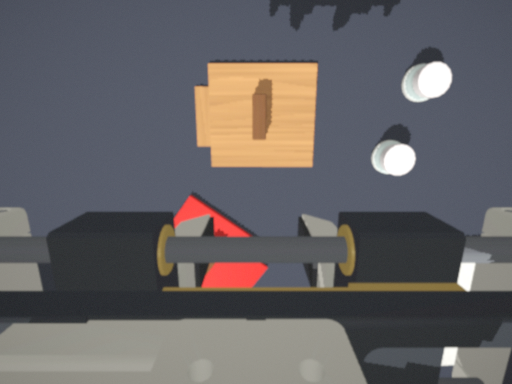

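The picture shows the wooden lid unobstructed: tongue at left (202,115), grip at (259,115). The fit agrees with the earlier one, so I'll grasp the lid, tilt it and hook the tongue while watching the force.

```bash
cat > lid.py <<'E'
from h import *
gd=bot.grip_depth; H=33-gd
C=np.array([509.3,-41.8,0]); cR=R.from_euler('z',-.17)
def f():
    a=[]
    for _ in range(3): a.append(bot.state()["ft_force"]); bot.pause(.01)
    return cR.inv().apply(np.mean(a,0))   # case axes
def pose(tipx,tipz,th,y=0):
    """TCP pose putting the lid tip at case (tipx,y,tipz), tilted th far end up"""
    L=cR*R.from_euler('y',-th)
    return cR.apply([tipx,y,tipz])+C+L.apply([98,0,H]),(L*down(np.pi/2)).as_quat()
E
python3 - <<'E'
from lid import *
lx,ly,lyaw=475.9,-342.3,.188
g=R.from_euler('z',lyaw).apply([6,0,H])+[lx,ly,0]; q=down(lyaw+np.pi/2).as_quat()
bot.command_gripper(60)
bot.movep([*g[:2],110],q); bot.servo_line(g,velocity=100); print(f().round(1))
bot.command_gripper(12,grip_force=45); s=bot.state(); print(s["width"],s["gripper_force"],f().round(1))
bot.servo_line(g+[0,0,200],velocity=200); print("lift",bot.state()["width"],f().round(1))
th=.2
p,qq=pose(-66,140,th); bot.movep(p,qq); f0=f(); print("hover",f0.round(1))
p,_=pose(-66,76,th); bot.servo_line(p,velocity=100); print("down",(f()-f0).round(1),bot.state()["width"])
x=-66
for x in (-74,-82,-87,-90,-91.5,-93,-94.5,-96,-97.5):
    p,_=pose(x,76 if x>-80 else 75,th); bot.servo_line(p,velocity=40); d=f()-f0; print(x,d.round(1))
    if abs(d[0])>4: break
im=get_image("scene"); cv2.imwrite("pics/hook.png",cv2.resize(im[110:270,200:400,::-1],(800,600),interpolation=cv2.INTER_CUBIC))
print(bot.state()["time"])
E
```

```text
[-0.2 -0.   0.4]
19.707858287423143 45.00018775463104 [-1.5 -0.3  1.2]
lift 19.605797703007706 [-0.2 -0.5 -2.3]
hover [ 0.4 -0.1 -1.2]
down [-0.7  0.2 -0.3] 19.780086618804788
-74 [-0.4  0.3  0.1]
-82 [-0.2  0.1  0.1]
-87 [-0.1  0.3 -0.1]
-90 [-0.5  0.4 -0.7]
-91.5 [ 0.  -0.1 -0.5]
-93 [ 0.1  0.5 -0.3]
-94.5 [ 0.5 -0.1 -0.9]
-96 [ 4.8  0.4 -2.3]
27.6083
```

View pics/hook.png

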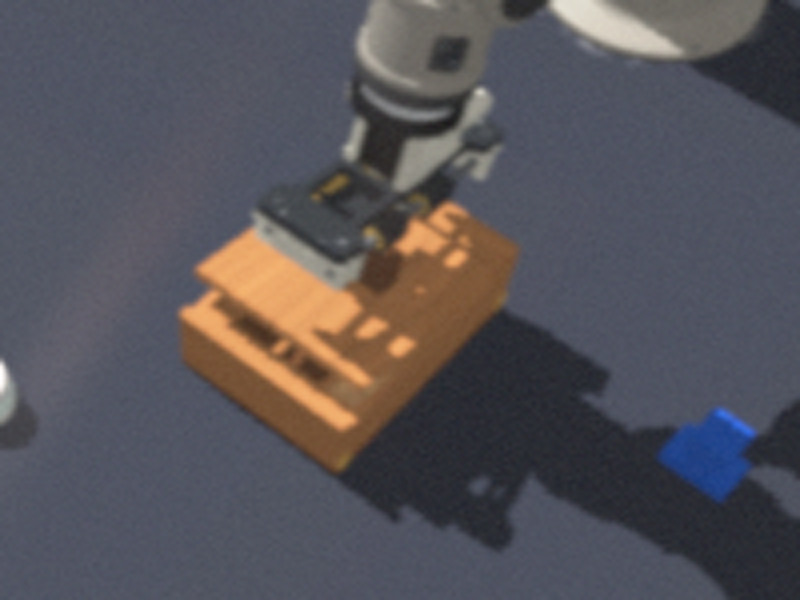

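The picture shows the tongue under the ledge and the far end up. Wall contact came at nominal -95.5 against an expected -95, so the frame is good to 0.5 mm. I'll back off 3 mm and swing down.

```bash
python3 - <<'E'
from lid import *
T=-92.6
p,_=pose(T,75,.2); bot.servo_line(p,velocity=40); f0=f(); print(f0.round(1))
p,_=pose(T,73,.2); bot.servo_line(p,velocity=20); print("tip down",(f()-f0).round(1))
for th in (.15,.1,.06,.03,.01,0):
    p,q=pose(T,73,th); bot.servo_line(p,q,velocity=40); d=f()-f0; print(th,d.round(1))
    if np.abs(d).max()>12: print("stop"); break
else:
    for z in (72.5,72,71.5,71):
        p,q=pose(T,z,0); bot.servo_line(p,q,velocity=10); d=f()-f0; print(z,d.round(1))
        if d[2]>4: break
print(bot.state()["time"],bot.state()["width"])
E
```

```text
[ 0.1 -0.  -2.2]
tip down [-0.2 -0.1  0.8]
0.15 [-0.3  0.   0.1]
0.1 [-0.5  0.1  0.5]
0.06 [-0.1 -0.1  0.5]
0.03 [ 0.2 -0.2  0.8]
0.01 [-0.5 -0.2 -0. ]
0 [-0.  -0.2  0.1]
72.5 [0.2 0.1 0.8]
72 [0.1 0.1 0.7]
71.5 [-2.5  0.4  7.4]
30.6833 20.24322562694966
```

Seated contact came at z of about 71.7, against 72 expected. I'll release, retreat and check.

```bash
python3 - <<'E'
from fit import *
import lid
bot.command_gripper(50)
p=np.array(bot.state()["tcp_pos"]); bot.servo_line(p+[0,0,150],velocity=150)
bot.movep([300,-330,330],down(lid.np.pi/2-.8).as_quat())
bot.pause(.5)
sc=get_image("scene"); t=get_image("top")
# seated lid check with raised plate/grip model
for n,im in (("scene",sc),("top",t)):
    m=camera_model(n)
    print(n,fit("case",m,im,(509.3,-41.8,0),yaws=(-.17,))[0])
    o=lid.cR.apply(np.array([[92,77,9],[92,-77,9],[-70,77,9],[-70,-77,9],[16,32,45],[-4,32,45],[-4,-32,45],[16,-32,45]])+[0,0,72])+lid.C
    b=im[:,:,::-1].copy(); big=cv2.resize(b,None,fx=4,fy=4,interpolation=cv2.INTER_CUBIC)
    for u in project(m,o): cv2.circle(big,tuple(((u+.5)*4).astype(int)),4,(0,255,0),1)
    c=((project(m,lid.C+[0,0,70])[0])*4).astype(int)
    cv2.imwrite(f"pics/end_{n}.png",big[c[1]-250:c[1]+250,c[0]-200:c[0]+200])
a=cv2.imread("pics/end_scene.png"); b=cv2.imread("pics/end_top.png"); cv2.imwrite("pics/end.png",np.hstack([a,b]))
print(bot.state()["time"],bot.state()["tcp_pos"])
E
```

```text
scene [ 5.068828e+02 -4.367550e+01 -1.778000e-01]
top [ 5.111753e+02 -4.145650e+01 -1.672000e-01]
34.5167 [ 300.03610025 -329.96626605  329.99299919]
```

View pics/end.png

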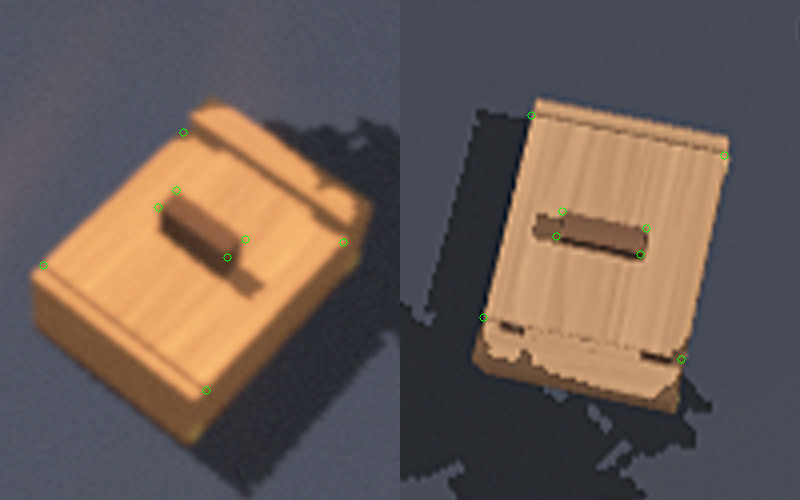

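The lid lies flat: its far edge is inside the upstand, and the tongue is under the ledge. The predicted corners match to within the camera bias, and the arm is clear.

```bash
python3 -c "
from plant import bot
print(bot.job_done())"
```

```text
the job is handed in; nothing more can be done
None
```

The stamp is upright in the empty slot, and the case is closed with the lid hooked, flat and released. I handed the job in at about 34.5 s; the judge's result was not shown.

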